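# Check a travel clock's hallmark under the loupe

### The arm

A 7-joint arm with a two-finger parallel gripper is mounted at the origin on the work surface. World frame = base frame: x ahead of the robot, y to its left, z up, the work surface at z = 0. Lengths are in mm, angles in rad, forces in N, time in s.
With the tool pointing down it reaches from about 400 to 875 mm from the base axis. Payload 4.4 kg.
Tool frame: the origin (TCP) lies midway between the tips of the shut fingers; the grasp point (between the pads) lies ctrl.grip_depth behind it (ctrl.grip_depth is the distance from the TCP to the grasp point, in mm); z points along the fingers, y is the line along which they close (so a half turn about z gives the same grasp; the last joint's range is limited). The gripper opens to 85 mm and grips with 20 to 120 N. Pads are 22 mm wide; open, the fingers measure 114 mm over their backs; the gripper's body (76 mm by 85 mm) begins 54 mm behind the grasp point. The pads swing forward as they close: fully open they stand 13 mm farther back than shut.
Start: joints at [1.283, 0.628, 0.038, 1.517, -0.027, 0.996, -0.02], TCP at [143.019, -634.085, 204.613] pointing down, gripper open.
Joint ranges: [-3.06, 3.06], [-0.37, 2.12], [-1.25, 1.32], [0.18, 2.47], [-1.1, 4.24], [0.23, 1.98], [-2.94, 2.94]. Speed limits (rad/s): [2.57, 2.57, 3.14, 3.14, 3.14, 3.14, 3.14].

### API

Orientations are given as [roll, pitch, yaw] about the fixed x, y, z axes, in that order (R = Rz(yaw) Ry(pitch) Rx(roll)).
In Python, from cell import ctrl gives the robot as it stands.
- The arm moves only by the tool carry_out, never from a script. Its argument "deltas" is one flat list of numbers, 7 for each row, row after row: the turn, a rotation vector about the tool's x, y, z in degrees, then the shift along the tool's x, y, z in m, then the closure, from -1 (fully open) to 1 (shut). In form: [wx, wy, wz, dx, dy, dz, claw, wx, wy, wz, dx, dy, dz, claw, ...]. A call has 1 to 12 rows; each row shifts and turns the commanded pose from where the row before left it, along the tool's axes as they then stand; what a row does not reach is not made up. A row lasts 1/8 s, in which the tool goes at most 62.5 mm and 10.7 degrees, less where a joint would pass 70% of its speed; a pose out of reach is approached as far as the arm can. A call with a gripper value outside its range is refused whole. The fingers move at their own pace and stop on an object; the grip force is fixed at half the most. Time passes only in rows, so rows that do not move let the fingers close. It gives the time, the measured TCP pose, the force, the opening and the grip force at its end, in the units of the state.
- ctrl.read_state(): the state, without advancing time (a new reading comes with each control period).
- ctrl.get_image(name): name is "side" or "top" or "wrist"; returns the picture (400x640x3 uint8, red, green, blue); there is no depth.
- ctrl.calibration(name): a dict with "mtx" (3x3 intrinsics, pixels), "R" (3x3) and "t" (3): a world point X has camera coordinates R X + t. Camera axes: x right, y down, z forward; pixel columns grow to the right and rows downward; lengths in mm; the calibration is good to about 2 mm. A picture is of the moment at which its call begins: read the wrist's pose just before it. calibration takes no time and is no camera call; for the wrist camera it gives the pose at the moment of the call.
- ctrl.finish_job(): hands the job in; it is judged then, once.
The state is a dict: "clock": time; "qpos": joint angles; "qd": joint speeds; "tau": joint torques, N m; "eef_pos": TCP position; "tool_rot": TCP orientation; "force": force on the tool from outside, world axes, zero at the start; "torque": the same for the moment, N m; "width": finger opening in mm; "gripper_force": force on a finger pad.
Only numpy, scipy, OpenCV 4.12 (cv2) and the standard library are available. Lean on these libraries where they do the work, as an engineer would, in place of code of your own. Each camera call takes 0.05 s, during which the arm holds its last target. There are 200 camera calls.

### The job

Take the slim travel clock off the sloping blue rest, stand it upright on its foot edge in the middle of the round white pad of the inspection stand (hallmark on top, the whole foot on the pad) and let go of it without dropping it. Then pick up the hand loupe by its handle and hold it level and still over the brass hallmark on the clock's top edge, lens centred above the hallmark and at the height of the red pointer; the loupe must not touch the clock or the stand. Finish while still holding the loupe there; leave the pointer, and the other things on the bench, alone.

Things in the scene. Friction and masses are not known exactly. Their poses are not given: they have to be found in the camera images.
- clock: Slim steel travel clock, 60 mm wide (y), 72 mm tall (z), 20 mm thick (x), 0.14 to 0.26 kg, round white dial on its -x face. Origin: centre of its foot edge (60 x 20 mm); z points from foot to hallmark edge. At the start it lies on its back on the sloping rest, foot against the lip, dial up and facing the robot, z 45 degrees off vertical.
- hallmark (a point): Brass hallmark plate (20 x 12 mm, flat) at the centre of the clock's top thin edge, 72 mm from the foot along the clock's z.
- rest: Fixed sloping display rest, blue cloth face 100 mm up the slope, 130 mm wide, dark wood base. Origin: centre of its underside; its low side faces its -x, roughly at the robot. The face rises at 45 degrees towards +x from 20 to about 86 mm height; the lip on the low edge stands 8 mm proud. At least 15 mm of face is free on either side of the clock, then open air.
- stand: Fixed inspection stand: grey base 150 x 150 x 12 mm, in its middle a white pad of 100 mm diameter, 2 mm thick; a steel post of 10 mm diameter, top 190 mm above the bench, at its x = +66, y = -58 mm. Origin: centre of the underside. x points roughly away from the robot.
- pad (a point): Centre of the white pad's top face, 14 mm above the bench; z up.
- focus_mark (a point): Tip of the red pointer, a level finger 24 x 7 x 4 mm on a collar on the stand's post, pointing to the pad's middle. Its height is the focal height for the lens's mid-plane; it differs each time, 120 to 165 mm above the bench. The tip stands about 56 mm sideways from the pad's centre. Stiff to slide (8 N); not to be moved.
- loupe: Hand loupe, 0.09 kg, lying flat on the bench: black handle 95 mm long (x from -51 to +44 mm), 14 mm wide and tall, and a round steel-rimmed lens at the +x end, rim 56 mm across, 10 mm tall. Origin: underside of the handle near its middle; centre of mass about 15 mm from it towards the lens; z is the lens axis, up when level.
- lens (a point): Centre of the loupe's lens, 80 mm from the loupe's origin along its x and 7 mm up along its z.
- screwdriver: Bystander: yellow screwdriver, 130 mm long, lying on the bench between robot and stand.
- tub: Bystander: blue round tub, 60 mm diameter, 40 mm tall, at the back.
- jar: Bystander: amber jar, 48 mm diameter, 62 mm tall, at the back.
- tin: Bystander: flat aluminium tin, 64 mm diameter, 22 mm tall, at the back.
- watch: Bystander: round steel watch head with black dial, 40 mm diameter, 11 mm tall, behind the loupe.

How it is judged (in metres and radians):
On the way, in this order (a step that is already met when the one before it is completed fails the run):
1. the clock stands upright on its foot on the white pad, let go and at rest (angle between clock's own z axis and vertical below 0.12 rad and horizontal distance between clock and pad below 0.02 m and z of clock in the frame of pad below 0.006 m and linear speed of clock below 0.02 m/s and contact force between the fingers and clock below 0.05 N), for 0.3 s.
2. the loupe is lifted in the gripper (height (world z) of lens above 0.06 m and contact force between the fingers and loupe above 1 N), for 0.2 s.
At the end, for the whole second after the job is handed in: Clock on its foot on the pad (tilt < 7 deg, within 20 mm of centre), not touched; fingers hold the loupe still, level within 7 deg, lens within 10 mm sideways of the hallmark and 7 mm of the pointer's height, touching neither clock nor stand; pointer not moved 5 mm (all of step 1 and horizontal distance between lens and hallmark below 0.01 m and z of lens in the frame of focus_mark between -0.007 and 0.007 m and angle between loupe's own z axis and vertical below 0.12 rad and linear speed of loupe below 0.02 m/s and angular speed of loupe below 0.15 rad/s and contact force between the fingers and loupe above 1 N and contact force between loupe and clock below 0.05 N and contact force between loupe and stand below 0.05 N and distance of focus_mark from where it was at the start of the episode below 0.005 m); the arm keeps its last pose, push and grip.
It fails at once if the clock is dropped or knocked over (linear speed of clock above 0.4 m/s and contact force between the fingers and clock below 0.05 N).
It fails at once if the loupe knocks against the clock (contact force between loupe and clock above 2 N).
It fails at once if a bystander is disturbed (moved more than 20 mm) (distance of any of screwdriver, tub, jar, tin, watch from where it was at the start of the episode above 0.02 m).
It also fails if it takes over 64 s, if anything falls off the work surface, if the arm or the gripper's body presses on something with over 40 N, if the wrist force passes 120 N, or if a joint passes its speed limit or range.

## Working session

There is one attempt and no reset: what is moved stays moved. The work goes in short steps, Python scripts to look and compute and a tool call to move; the robot and the scene stay as the last step left them, time stands still between calls to the robot, and variables do not carry over. Pictures are saved under pics/ and viewed, at most 10 in all, crops included, and the job is handed in when it is done.

Besides the shell and the picture viewer there is one more tool, called after "Request:" as name(argument=value, ...) on one line, values as JSON. carry_out: Moves the arm, as the interface text tells. Its arguments: {"type":"object","properties":{"deltas":{"type":"array"}},"required":["deltas"]}

```bash
mkdir -p pics; ls; python3 - <<'E'
from cell import ctrl
import cv2
s=ctrl.read_state(); print(s, ctrl.grip_depth)
for n in("side","top"):
    cv2.imwrite(f"pics/{n}0.png",ctrl.get_image(n)[:,:,::-1])
    c=ctrl.calibration(n); print(n,c)
E
```

```text
pics
{'clock': 0.0, 'qpos': array([ 1.28319243,  0.62934097,  0.03843051,  1.51838207, -0.02698751,
        0.99628619, -0.0199858 ]), 'qd': array([-0.00139112, -0.00118684, -0.00080178, -0.00018534, -0.00193783,
       -0.0005325 , -0.0013931 ]), 'tau': array([ 6.37868889e-04, -5.63408053e+01,  1.22574393e+00, -1.93446475e+01,
        1.08585905e-02,  1.06470968e-02, -3.54917375e-07]), 'eef_pos': array([ 142.87405581, -633.4070629 ,  203.68776891]), 'tool_rot': array([-3.13969401e+00,  2.87786885e-05,  2.21833858e-01]), 'force': array([ 0.15993146, -0.28865998,  0.65757917]), 'torque': array([ 0.02760047, -0.00394611, -0.03330206]), 'gripper_force': 0.0, 'width': 85.25861385487627} 18.700000000000003
side {'mtx': array([[484.79847674,   0.        , 318.87359474],
       [  0.        , 484.79847674, 202.38197133],
       [  0.        ,   0.        ,   1.        ]]), 'R': array([[ 0.82385471, -0.56677428,  0.00550737],
       [-0.42009573, -0.6171102 , -0.66535298],
       [ 0.38050361,  0.54584056, -0.7465086 ]]), 't': array([-493.61558474,  301.04544005,  808.41407292])}
top {'mtx': array([[485.13220548,   0.        , 312.15981119],
       [  0.        , 485.13220548, 194.1569347 ],
       [  0.        ,   0.        ,   1.        ]]), 'R': array([[-0.00109006, -0.99974779,  0.02243124],
       [-0.99489802, -0.00117863, -0.10087881],
       [ 0.10087981, -0.02242676, -0.99464582]]), 't': array([ -39.82945409,  601.49389306, 1015.46935557])}
```

View pics/side0.png

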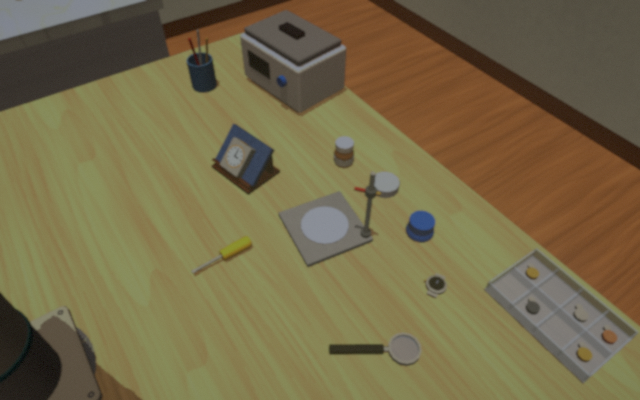

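View pics/top0.png

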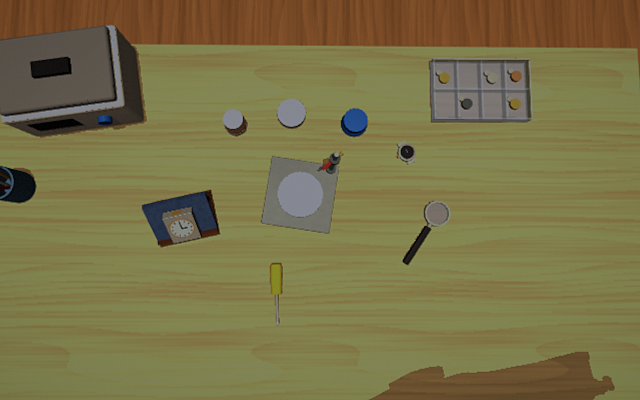

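Both views show everything: clock at side (237,155) / top (181,228), pad at top (300,194), pointer at side (362,190), loupe at top (437,213)–(405,262). I'll zoom in to get corners.

```bash
python3 - <<'E'
import cv2,numpy as np
s=cv2.imread("pics/side0.png");t=cv2.imread("pics/top0.png")
def c(im,x,y,w=80,h=60,k=5):
    p=cv2.resize(im[y:y+h,x:x+w],None,fx=k,fy=k,interpolation=cv2.INTER_CUBIC)
    p=cv2.convertScaleAbs(p,alpha=1.6)
    for i in range(0,w,10): cv2.line(p,(i*k,0),(i*k,6),(0,255,0),1); cv2.putText(p,str(x+i),(i*k,16),0,.33,(0,255,0))
    for i in range(10,h,10): cv2.line(p,(0,i*k),(6,i*k),(0,255,0),1); cv2.putText(p,str(y+i),(8,i*k+4),0,.33,(0,255,0))
    return p
m=np.vstack([np.hstack([c(t,142,188),c(s,205,118)]),np.hstack([c(s,320,165),c(t,385,198,80,75,4)[:300,:320].copy() if 0 else c(t,380,200,80,60,5)])])
cv2.imwrite("pics/m.png",m)
E
```

```text
(no output)
```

View pics/m.png

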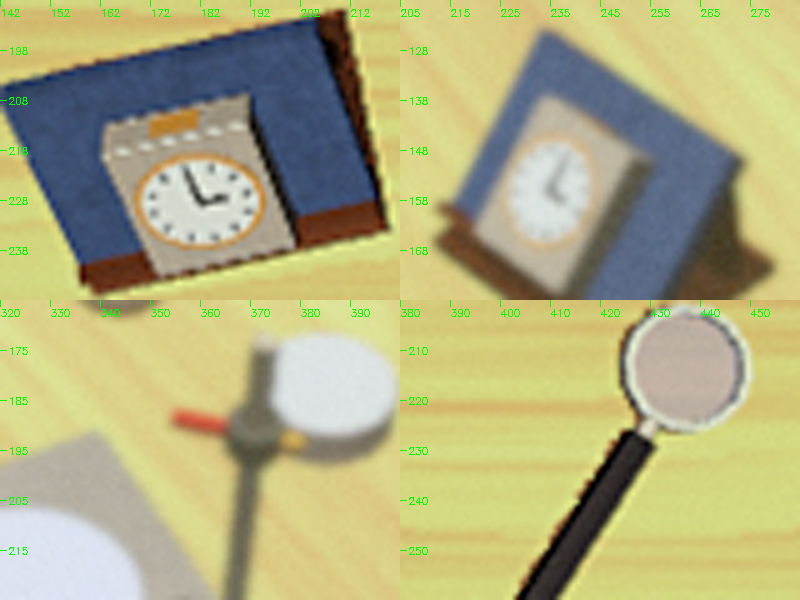

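```bash
cat > h.py <<'E'
from cell import ctrl
import cv2,numpy as np
from scipy.optimize import least_squares
from scipy.spatial.transform import Rotation as Ro
def proj(c,X):
    return cv2.projectPoints(np.atleast_2d(np.float64(X)),cv2.Rodrigues(c["R"])[0],np.float64(c["t"]),c["mtx"],None)[0][:,0]
def ray(c,uv,z):
    d=c["R"].T@np.linalg.inv(c["mtx"])@np.array([uv[0],uv[1],1.]); o=-c["R"].T@c["t"]
    return o+d*(z-o[2])/d[2]
E
python3 - <<'E'
from h import *
S=ctrl.calibration("side");T=ctrl.calibration("top")
cr=lambda x,y,P:np.array([x,y])+(np.array(P)+.5)/5-.5
# clock
tm=np.array([[10,30,72],[10,-30,72],[-10,30,72],[-10,-30,72],[-10,30,0],[-10,-30,0]])
tp=cr(142,188,[(107,125),(248,95),(107,156),(247,124),(158,277),(297,247)])
sm=np.array([[-10,30,72],[-10,-30,72],[-10,30,0],[-10,-30,0]])
sp=cr(205,118,[(143,96),(250,159),(75,230),(157,295)])
def tf(p,X): return Ro.from_euler('xyz',[0,p[4] if len(p)>4 else np.pi/4,p[3]]).apply(X)+p[:3]
f=lambda p:np.r_[(proj(T,tf(p,tm))-tp).ravel(),(proj(S,tf(p,sm))-sp).ravel()]
for x0 in([600,250,30,.1],[600,250,30,.1,.78]):
    r=least_squares(f,x0,loss='soft_l1');print("clock",r.x.round(3),r.fun.round(1))
t=cv2.imread("pics/top0.png");s=cv2.imread("pics/side0.png")
def cents(im,box,fn):
    x,y,w,h=box;m=fn(im[y:y+h,x:x+w].astype(int)).astype(np.uint8)
    n,l,st,ce=cv2.connectedComponentsWithStats(m);k=1+st[1:,4].argmax();pts=np.argwhere(l==k)[:,::-1]+[x,y]
    return ce[k]+[x,y],st[k,4],pts
wh=lambda a:(a.min(2)>105)&(a[...,0]>=a[...,2])
for n,im,c,b in(("top",t,T,(262,155,80,80)),("side",s,S,(285,200,80,60))):
    ce,a,pt=cents(im,b,wh);pad=ray(c,ce,14);print("pad",n,ce,a,pad.round(1))
    if n=="top":padT=pad
ce,a,pt=cents(t,(395,220,40,50),lambda a:a.max(2)<70)
v=cv2.fitLine(pt.astype(np.float32),cv2.DIST_L2,0,.01,.01).ravel();print("handle",ce,a,v,ray(T,ce,10).round(1),[ray(T,(v[2]+k*v[0],v[3]+k*v[1]),12).round(1) for k in(-20,20)])
print("lens",ray(T,cr(380,200,(285,68)),8).round(1))
red=lambda a:(a[...,2]>a[...,1]*1.6)&(a[...,2]>80)
for n,im,c,b in(("top",t,T,(310,150,35,30)),("side",s,S,(345,175,30,25))):
    ce,a,pt=cents(im,b,red);print("red",n,ce,a,pt.min(0),pt.max(0),[ray(c,ce,z).round(1) for z in(120,140,160)])
print("post",ray(S,cr(320,165,(263-2,345-300)),190),[ray(T,x,190) for x in((336,155),)])
cv2.imwrite("pics/m2.png",cv2.convertScaleAbs(cv2.resize(t[145:245,250:350],None,fx=6,fy=6,interpolation=cv2.INTER_CUBIC),alpha=1.6))
E
```

```text
clock [509.636 226.063  27.821  -6.071] [-0.3 -0.5  0.5 -0.6 -1.  -0.3  0.4 -0.1  0.1  0.3  0.3  0.3  0.3 -0.2
 -3.5 -0.5 -0.5  0.6  0.2  0.5]
clock [ 509.92   226.162   27.663 -138.02  -633.826] [-0.3 -0.5  0.5 -0.6 -1.  -0.2  0.4 -0.   0.1  0.1  0.3  0.2  0.2 -0.2
 -3.6 -0.5 -0.4  0.6  0.2  0.5]
pad top [299.84494246 193.89945488] 1651 [603.7 -13.2  14. ]
pad side [324.35028249 224.55649718] 1416 [603.6 -13.8  14. ]
handle [416.17666667 244.69666667] 300 [  0.54186344  -0.8404665  416.17667    244.69667   ] [ 492.8 -267.7   10. ] [array([ 456.4, -242.8,   12. ]), array([ 529.4, -292. ,   12. ])]
lens [ 561.9 -315.1    8. ]
red top [326.25       165.09090909] 44 [322 161] [331 169] [array([650.5, -65.8, 120. ]), array([647.2, -64.8, 140. ]), array([644. , -63.8, 160. ])]
red side [359.66666667 189.07407407] 27 [355 187] [364 191] [array([660.7, -49.4, 120. ]), array([648. , -63.5, 140. ]), array([635.4, -77.7, 160. ])]
post [657.87368047 -80.90607982 190.        ] [array([657.99050753, -80.27030513, 190.        ])]
```

View pics/m2.png

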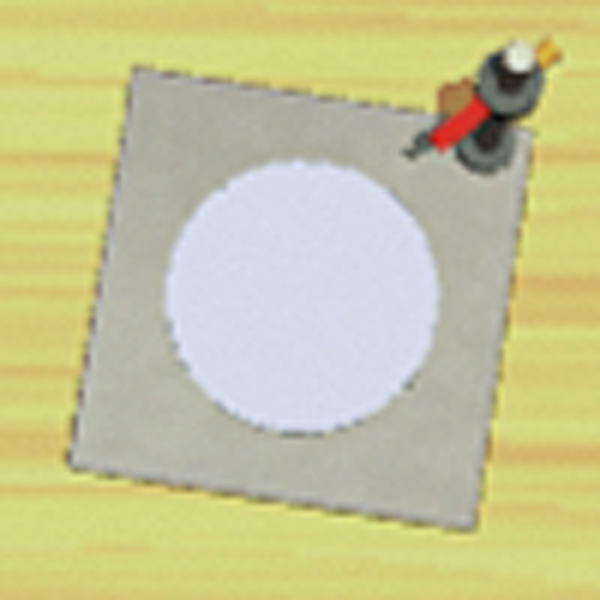

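Measured: clock foot at (510,226,28) with yaw 0.21, pad at (603.7,−13.5), post at (658,−81), stand yaw about −0.16, and pointer height about 141. The loupe yaw is about −0.59 and its lens is at (562,−315). I'll plan the first moves.

```bash
cat >> h.py <<'E'
def clockR(pitch,yaw): return Ro.from_euler('xyz',[0,pitch,yaw]).as_matrix()
def M(a=np.radians(10)): return np.array([[-np.cos(a),0,np.sin(a)],[0,1,0],[-np.sin(a),0,-np.cos(a)]])
def pose():
    s=ctrl.read_state(); return s["eef_pos"],Ro.from_euler('xyz',s["tool_rot"]).as_matrix(),s
def go(P,Rt=None):
    """print tool-frame rotvec (deg) and shift (mm): rotation first, then shift in new axes; and shift in present axes"""
    p,R,s=pose(); Rt=R if Rt is None else Rt
    print("t",s["clock"],"p",p.round(1),"rot",np.degrees(Ro.from_matrix(R.T@Rt).as_rotvec()).round(1),"now-axes",(R.T@(np.array(P)-p)).round(1),"new-axes",(Rt.T@(np.array(P)-p)).round(1))
foot=np.array([509.7,226.1,27.8]);yc=.212
Rg=clockR(np.pi/4,yc)@M()
grasp=foot+clockR(np.pi/4,yc)@[-7,0,55]+Rg[:,2]*26
E
python3 - <<'E'
from h import *
st=grasp-Rg[:,2]*130
print(grasp.round(1),st.round(1)); go([560,-250,340]); go([560,-250,340],Rg)
p,R,s=pose(); print((R.T@(st-[560,-250,340])).round(1), (R.T@(np.array([560,-250,340])-p)).round(1))
E
```

```text
[528.3 230.1  50.3] [601.2 245.8 156.8]
t 0.1 p [ 142.9 -633.5  203.8] rot [0. 0. 0.] now-axes [ 491.3 -282.6 -135.7] new-axes [ 491.3 -282.6 -135.7]
t 0.1 p [ 142.9 -633.5  203.8] rot [ 5.400e+01  1.000e-01 -1.711e+02] now-axes [ 491.3 -282.6 -135.7] new-axes [-322.   287.1 -391.7]
[ 149.3 -474.3  184. ] [ 491.3 -282.6 -135.7]
```

Request:
carry_out(deltas=[0,0,0,0.041,-0.0235,-0.0113,-1,0,0,0,0.041,-0.0235,-0.0113,-1,0,0,0,0.041,-0.0235,-0.0113,-1,0,0,0,0.041,-0.0235,-0.0113,-1,0,0,0,0.041,-0.0235,-0.0113,-1,0,0,0,0.041,-0.0235,-0.0113,-1,0,0,0,0.041,-0.0235,-0.0113,-1,0,0,0,0.041,-0.0235,-0.0113,-1,0,0,0,0.041,-0.0235,-0.0113,-1,0,0,0,0.041,-0.0235,-0.0113,-1,0,0,0,0.041,-0.0235,-0.0113,-1,0,0,0,0.041,-0.0235,-0.0113,-1])

```text
clock: 1.6
eef_pos: [561.6, -249.6, 340.2]
tool_rot: [-3.141, 0.001, 0.222]
force: [-0.1, -0.4, 0.3]
width: 85.4
gripper_force: 0.0
```

Request:
carry_out(deltas=[0,0,0,0.0149,-0.0474,0.004,-1,0,0,0,0.0149,-0.0474,0.004,-1,0,0,0,0.0149,-0.0474,0.004,-1,0,0,0,0.0149,-0.0474,0.004,-1,0,0,0,0.0149,-0.0474,0.004,-1,0,0,0,0.0149,-0.0474,0.004,-1,0,0,0,0.0149,-0.0474,0.004,-1,0,0,0,0.0149,-0.0474,0.004,-1,0,0,0,0.0149,-0.0474,0.004,-1,0,0,0,0.0149,-0.0474,0.004,-1,0,0,0,0,0,0,-1])

```text
clock: 2.98
eef_pos: [600.0, 250.5, 298.7]
tool_rot: [-3.138, 0.002, 0.23]
force: [-0.2, 0.0, 0.0]
width: 85.3
gripper_force: 0.0
```

Request:
carry_out(deltas=[0,0,-10,0,0,0,-1,0,0,-10,0,0,0,-1,0,0,-10,0,0,0,-1,0,0,-10,0,0,0,-1,0,0,-10,0,0,0,-1,0,0,-10,0,0,0,-1,0,0,-10,0,0,0,-1,0,0,-10,0,0,0,-1,0,0,-10,0,0,0,-1,0,0,-10,0,0,0,-1,0,0,-10,0,0,0,-1,0,0,-10,0,0,0,-1])

```text
clock: 4.47
eef_pos: [602.1, 242.9, 299.8]
tool_rot: [-3.14, 0.001, 2.321]
force: [-0.3, 0.1, -0.4]
width: 85.2
gripper_force: 0.0
```

Request:
carry_out(deltas=[0,0,-10,0,0,0,-1,0,0,-10,0,0,0,-1,0,0,-10,0,0,0,-1,0,0,-10,0,0,0,-1,0,0,-10,0,0,0,-1,0,0,-9,0,0,0,-1,0,0,0,0,0,0,-1])

```text
clock: 5.35
eef_pos: [602.2, 243.0, 299.6]
tool_rot: [-3.141, -0.001, -2.94]
force: [-0.1, 0.4, 0.4]
width: 85.4
gripper_force: 0.0
```

```bash
python3 - <<'E'
from h import *
go(grasp-Rg[:,2]*130,Rg); print(pose()[2]["qpos"].round(2))
E
```

```text
t 5.35 p [602.2 243.  299.6] rot [ 0.1 34.9 -0.6] now-axes [  0.3   3.  142.8] new-axes [-81.6   2.9 117.2]
[ 0.05  0.68 -0.9   1.37  0.53  1.34  0.91]
```

Request:
carry_out(deltas=[0,8.7,-0.15,0,0,0,-1,0,8.7,-0.15,0,0,0,-1,0,8.7,-0.15,0,0,0,-1,0,8.7,-0.15,0,0,0,-1,0,0,0,-0.0272,0.001,0.013,-1,0,0,0,-0.0272,0.001,0.013,-1,0,0,0,-0.0272,0.001,0.013,-1,0,0,0,0,0,0,-1])

```text
clock: 6.35
eef_pos: [640.6, 253.6, 210.5]
tool_rot: [-3.13, -0.527, -2.931]
force: [0.6, -0.5, 0.6]
width: 85.5
gripper_force: 0.0
```

```bash
python3 - <<'E'
from h import *
go(grasp,Rg); print(pose()[2]["qpos"].round(2))
c=ctrl.calibration("wrist");cv2.imwrite("pics/w1.png",ctrl.get_image("wrist")[:,:,::-1])
# predicted clock corners
Rc=clockR(np.pi/4,yc)
print(proj(c,np.array([[10,30,72],[10,-30,72],[-10,30,72],[-10,-30,72],[-10,30,0],[-10,-30,0]])@Rc.T+foot).round(0).tolist())
E
```

```text
t 6.35 p [640.6 253.6 210.5] rot [-0.6  4.8 -0.1] now-axes [ 18.5   2.8 196.1] new-axes [  2.1   0.6 197. ]
[-0.27  1.12 -0.42  0.6   0.23  1.97  1.25]
[[354.0, 177.0], [294.0, 177.0], [355.0, 159.0], [293.0, 159.0], [351.0, 131.0], [298.0, 131.0]]
```

View pics/w1.png

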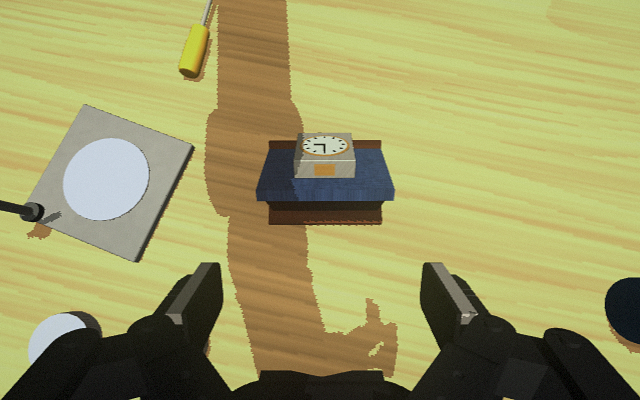

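The wrist view matches the clock model within about 1 px (top corners at (293,178) and (355,178)). J6 limits the tilt, so I'll use 15° instead of 10°.

```bash
cat >> h.py <<'E'
al=np.radians(15)
Rg=clockR(np.pi/4,yc)@M(al)
grasp=foot+clockR(np.pi/4,yc)@[-7,0,55]+Rg[:,2]*26
E
python3 - <<'E'
from h import *
print(grasp);go(grasp-Rg[:,2]*100,Rg)
E
```

```text
[530.1722964  230.5063383   49.12395994]
t 6.4 p [640.6 253.8 212.6] rot [-0.6 -0.1  0. ] now-axes [15.8  1.5 98.1] new-axes [16.   0.5 98. ]
```

Request:
carry_out(deltas=[-0.6,0,0,0.004,0,0.024,-1,0,0,0,0.004,0,0.024,-1,0,0,0,0.004,0,0.025,-1,0,0,0,0.004,0,0.025,-1,0,0,0,0,0,0,-1,0,0,0,0,0,0,-1])

```text
clock: 7.15
eef_pos: [581.0, 240.9, 138.8]
tool_rot: [3.138, -0.52, -2.928]
force: [0.2, -0.0, 0.3]
width: 85.4
gripper_force: 0.0
```

```bash
python3 - <<'E'
from h import *
go(grasp,Rg); print(pose()[2]["qpos"].round(2))
E
```

```text
t 7.15 p [581.  240.9 138.8] rot [0.1 0.2 0.1] now-axes [  0.5   0.3 103.6] new-axes [1.000e-01 5.000e-01 1.036e+02]
[-0.21  1.03 -0.45  1.02  0.22  1.65  1.19]
```

Request:
carry_out(deltas=[0,0,0,0,0,0.018,-1,0,0,0,0,0,0.018,-1,0,0,0,0,0,0.018,-1,0,0,0,0,0,0.018,-1,0,0,0,0,0,0.016,-1,0,0,0,0,0,0.016,-1,0,0,0,0,0,0,-1,0,0,0,0,0,0,-1])

```text
clock: 8.15
eef_pos: [530.4, 230.4, 47.8]
tool_rot: [3.138, -0.521, -2.927]
force: [0.0, 0.0, -0.9]
width: 85.5
gripper_force: 0.0
```

```bash
python3 - <<'E'
from h import *
go(grasp,Rg)
cv2.imwrite("pics/w2.png",ctrl.get_image("wrist")[:,:,::-1])
E
```

```text
t 8.15 p [530.4 230.4  47.8] rot [0.1 0.2 0.1] now-axes [ 0.8  0.1 -1.1] new-axes [ 0.8  0.1 -1.1]
```

View pics/w2.png

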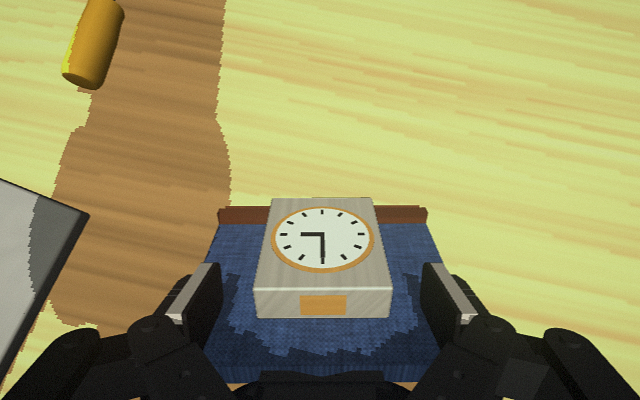

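The clock is centred between the pads (clock at col 322, pads at 218 and 424). Closing now.

Request:
carry_out(deltas=[0,0,0,0,0,0,-0.4,0,0,0,0,0,0,-0.2,0,0,0,0,0,0,0,0,0,0,0,0,0,1,0,0,0,0,0,0,1,0,0,0,0,0,0,1,0,0,0,0,0,0,1,0,0,0,0,0,0,1])

```text
clock: 9.2
eef_pos: [529.8, 230.4, 47.8]
tool_rot: [3.138, -0.521, -2.927]
force: [1.6, 1.6, 5.6]
width: 58.0
gripper_force: 64.1
```

```bash
python3 - <<'E'
from h import *
go(grasp,Rg)
cv2.imwrite("pics/w3.png",ctrl.get_image("wrist")[180:,120:520,::-1])
E
```

```text
t 9.2 p [529.8 230.4  47.8] rot [0.1 0.1 0.1] now-axes [ 0.4  0.1 -1.3] new-axes [ 0.4  0.  -1.3]
```

View pics/w3.png

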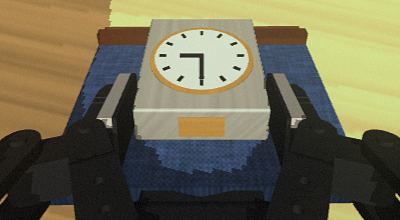

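```bash
python3 - <<'E'
from h import *
p,R,s=pose()
rel=R.T@(foot-p); np.save("rel.npy",rel); print(rel)
print("up100",(R.T@[0,0,120]).round(1))
E
cat >> h.py <<'E'
rel=np.load("rel.npy"); yp=-.7; Rp=clockR(0,yp)@M(al); pad=np.array([603.7,-13.5,14.])
def place(h): return pad+[0,0,h]-Rp@rel
E
```

```text
[7.90692480e+00 1.45168812e-02 2.75635738e+01]
up100 [  59.7    0.4 -104.1]
```

Request:
carry_out(deltas=[0,0,0,0.001,0,-0.002,1,0,0,0,0.003,0,-0.005,1,0,0,0,0.006,0,-0.0104,1,0,0,0,0.008,0,-0.014,1,0,0,0,0.01,0,-0.0175,1,0,0,0,0.01,0,-0.0175,1,0,0,0,0.01,0,-0.0175,1,0,0,0,0.008,0,-0.014,1,0,0,0,0.004,0,-0.007,1])

```text
clock: 10.38
eef_pos: [529.8, 229.8, 168.9]
tool_rot: [3.139, -0.522, -2.927]
force: [0.5, 1.1, -2.7]
width: 57.9
gripper_force: 64.4
```

Request:
carry_out(deltas=[0,-3,0,0,0,0,1,0,-5,0,0,0,0,1,0,-6,0,0,0,0,1,0,-6,0,0,0,0,1,0,-6,0,0,0,0,1,0,-6,0,0,0,0,1,0,-6,0,0,0,0,1,0,-5,0,0,0,0,1,0,-2,0,0,0,0,1,0,0,0,0,0,0,1])

```text
clock: 11.62
eef_pos: [527.9, 229.1, 167.4]
tool_rot: [3.141, 0.26, -2.928]
force: [0.2, 0.5, -2.0]
width: 57.6
gripper_force: 64.6
```

```bash
python3 - <<'E'
from h import *
p,R,s=pose();print(s["width"],s["gripper_force"],s["qpos"].round(2))
Rm=clockR(0,.212)@M(al); go(place(130),Rp)
print("up/shift in upright axes", (Rm.T@(place(130)-p)).round(1))
E
```

```text
57.551157670436744 64.57409620285034 [-0.28  0.48 -0.32  2.03  0.53  0.46  0.79]
t 11.625 p [527.9 229.1 167.4] rot [13.6 -0.1 50.6] now-axes [ -23.4 -253.6    0.5] new-axes [-208.8 -136.8   50.4]
up/shift in upright axes [ -23.9 -253.5    0.9]
```

Request:
carry_out(deltas=[0,0,0,-0.001,-0.008,0,1,0,0,0,-0.002,-0.018,0,1,0,0,0,-0.002,-0.025,0,1,0,0,0,-0.0025,-0.028,0,1,0,0,0,-0.0025,-0.028,0,1,0,0,0,-0.0025,-0.028,0,1,0,0,0,-0.0025,-0.028,0,1,0,0,0,-0.0025,-0.028,0,1,0,0,0,-0.002,-0.025,0,1,0,0,0,-0.002,-0.02,0,1,0,0,0,-0.0015,-0.012,0,1,0,0,0,0,-0.006,0,1])

```text
clock: 13.12
eef_pos: [605.2, -15.0, 172.8]
tool_rot: [3.139, 0.262, -2.93]
force: [0.2, 0.8, -2.5]
width: 57.8
gripper_force: 64.6
```

Request:
carry_out(deltas=[0.8,0,3,0,0,0,1,1.7,0,6.3,0,0,0,1,1.7,0,6.3,0,0,0,1,1.7,0,6.3,0,0,0,1,1.7,0,6.3,0,0,0,1,1.7,0,6.3,0,0,0,1,1.7,0,6.3,0,0,0,1,1.7,0,6.3,0,0,0,1,0.9,0,3.5,0,0,0,1,0,0,0,0,0,0,1,0,0,0,0,0,0,1])

```text
clock: 14.5
eef_pos: [604.7, -13.5, 172.9]
tool_rot: [3.14, 0.26, 2.442]
force: [0.0, -0.0, -2.2]
width: 57.8
gripper_force: 64.7
```

```bash
python3 - <<'E'
from h import *
p,R,s=pose();print(s["width"],s["gripper_force"],s["qpos"].round(2),s["tool_rot"])
go(place(70),Rp)
cs={n:ctrl.get_image(n)[:,:,::-1] for n in("side","top")}
Rc=R@M(al).T; f=p+R@rel; print("foot",f)
ed=[(a,b) for a in range(8) for b in range(8) if bin(a^b).count('1')==1 and a<b]
V=np.array([[(-10,10)[i&1],(-30,30)[i>>1&1],72*(i>>2)] for i in range(8)])@Rc.T+f
out=[]
for n in cs:
    im=cs[n].copy();c=ctrl.calibration(n);q=proj(c,V);o=np.int32(q.mean(0))-[40,40]
    cr=cv2.convertScaleAbs(cv2.resize(im[o[1]:o[1]+80,o[0]:o[0]+80],None,fx=5,fy=5),alpha=1.5)
    for a,b in ed: cv2.line(cr,*[tuple(np.int32((q[k]-o+.5)*5).tolist()) for k in(a,b)],(0,0,255),1)
    out.append(cr)
cv2.imwrite("pics/chk.png",np.hstack(out))
E
```

```text
57.82526116032192 64.70372200012207 [-0.13  0.52 -0.02  1.89  0.37  0.59  0.43] [3.14030745 0.26024003 2.4419197 ]
t 14.5 p [604.7 -13.5 172.9] rot [ 0.1 -0.1  0. ] now-axes [15.8 -0.8 58.1] new-axes [15.9 -0.7 58.1]
foot [604.34276891 -13.09307546 144.22501318]
```

View pics/chk.png

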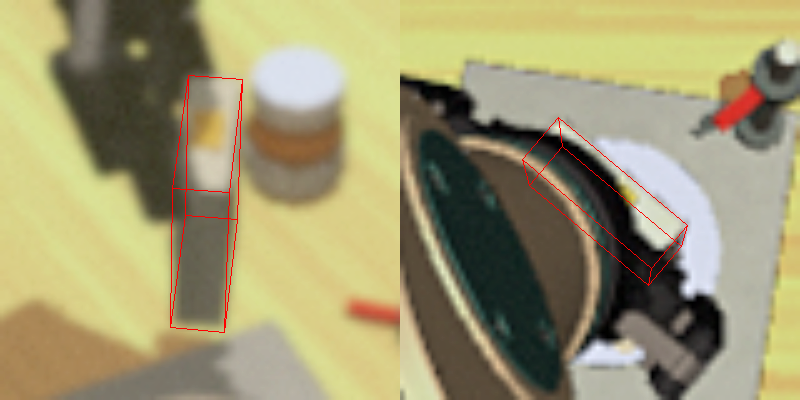

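The model overlay matches the clock, which is upright and centred 130 mm above the pad. I'll descend.

Request:
carry_out(deltas=[0,0,0,0.002,-0.0001,0.0075,1,0,0,0,0.0039,-0.0001,0.0145,1,0,0,0,0.0039,-0.0001,0.0145,1,0,0,0,0.0039,-0.0001,0.0145,1,0,0,0,0.0039,-0.0001,0.0145,1,0,0,0,0.0039,-0.0001,0.0145,1,0,0,0,0.0039,-0.0001,0.0145,1,0,0,0,0.0039,-0.0001,0.0145,1,0,0,0,0.002,0,0.0075,1,0,0,0,0,0,0,1,0,0,0,0,0,0,1])

```text
clock: 15.98
eef_pos: [604.8, -14.2, 52.8]
tool_rot: [3.139, 0.261, 2.44]
force: [0.6, -0.2, -1.9]
width: 58.1
gripper_force: 64.7
```

```bash
python3 - <<'E'
from h import *
p,R,s=pose();print("foot",p+R@rel,s["force"])
go(place(0),Rp)
E
```

```text
foot [604.489123   -13.84332336  24.12795026] [ 0.60972162 -0.15375381 -1.94762769]
t 15.975 p [604.8 -14.2  52.8] rot [ 0.1 -0.  -0.1] now-axes [ 3.4 -0.2  9.6] new-axes [ 3.4 -0.2  9.6]
```

10 mm remain; I'll step down slowly and watch the force.

Request:
carry_out(deltas=[0,0,0,0.001,0,0.003,1,0,0,0,0.0007,0,0.002,1,0,0,0,0.0003,0,0.001,1,0,0,0,0.0003,0,0.001,1,0,0,0,0,0,0,1,0,0,0,0,0,0,1])

```text
clock: 16.73
eef_pos: [604.1, -14.0, 45.0]
tool_rot: [3.14, 0.261, 2.44]
force: [0.2, -0.1, -2.6]
width: 57.4
gripper_force: 64.7
```

Request:
carry_out(deltas=[0,0,0,0.0003,0,0.001,1,0,0,0,0,0,0,1])

```text
clock: 16.98
eef_pos: [604.0, -14.0, 43.9]
tool_rot: [3.14, 0.261, 2.44]
force: [0.2, 0.3, -2.1]
width: 57.9
gripper_force: 64.7
```

Request:
carry_out(deltas=[0,0,0,0.0003,0,0.001,1,0,0,0,0,0,0,1])

```text
clock: 17.23
eef_pos: [604.1, -14.0, 43.0]
tool_rot: [3.14, 0.261, 2.44]
force: [-0.5, 0.3, -0.7]
width: 57.8
gripper_force: 64.9
```

Request:
carry_out(deltas=[0,0,0,0.0001,0,0.0005,1,0,0,0,0,0,0,1])

```text
clock: 17.48
eef_pos: [604.4, -14.1, 43.0]
tool_rot: [3.14, 0.262, 2.44]
force: [-1.7, 0.9, 4.9]
width: 58.0
gripper_force: 65.4
```

Request:
carry_out(deltas=[0,0,0,0.0001,0,0.0005,1,0,0,0,0,0,0,1])

```text
clock: 17.73
eef_pos: [604.6, -14.2, 43.0]
tool_rot: [3.14, 0.262, 2.44]
force: [-1.9, 1.0, 8.9]
width: 58.0
gripper_force: 65.9
```

Request:
carry_out(deltas=[0,0,0,-0.0001,0,-0.0005,1,0,0,0,0,0,0,0,0,0,0,0,0,0,-0.3,0,0,0,0,0,0,-0.4,0,0,0,0,0,0,-0.5,0,0,0,0,0,0,-0.6,0,0,0,0,0,0,-0.8,0,0,0,0,0,0,-1,0,0,0,0,0,0,-1])

```text
clock: 18.85
eef_pos: [604.1, -13.9, 42.4]
tool_rot: [3.14, 0.261, 2.44]
force: [-0.3, 0.5, -0.7]
width: 85.1
gripper_force: 0.0
```

```bash
python3 - <<'E'
from h import *
p,R,s=pose();print(s["width"],s["gripper_force"],p)
cs={n:ctrl.get_image(n)[:,:,::-1] for n in("side","wrist")}
q=proj(ctrl.calibration("side"),pad+[0,0,40])[0].astype(int)
a=cv2.resize(cs["side"][q[1]-40:q[1]+40,q[0]-40:q[0]+40],(400,400));b=cs["wrist"][:,120:520]
cv2.imwrite("pics/rel.png",cv2.convertScaleAbs(np.hstack([a,b]),alpha=1.4))
E
```

```text
85.07236311473112 0.0 [604.05195484 -13.94126967  42.38937021]
```

View pics/rel.png

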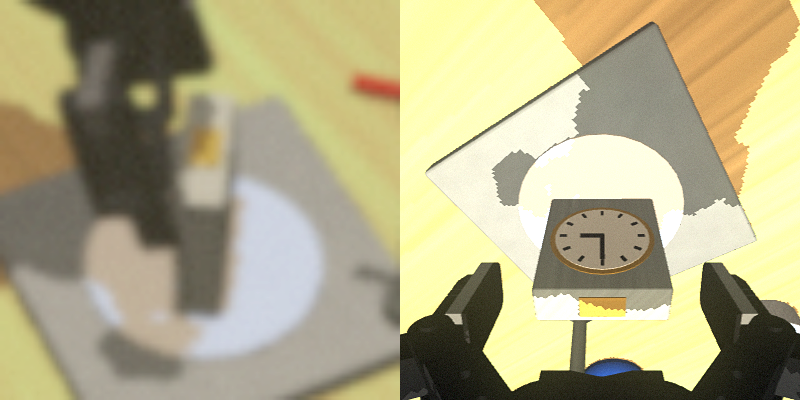

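Clock is standing, released, and the fingers are clear. Retreating along the tool axis.

Request:
carry_out(deltas=[0,0,0,0,0,-0.005,-1,0,0,0,0,0,-0.015,-1,0,0,0,0,0,-0.02,-1,0,0,0,0,0,-0.03,-1,0,0,0,0,0,-0.03,-1,0,0,0,0,0,-0.03,-1,0,0,0,0,0,-0.03,-1,0,0,0,0,0,-0.02,-1,0,0,0,0,0,0,-1])

```text
clock: 20.08
eef_pos: [569.2, 16.4, 218.8]
tool_rot: [3.137, 0.263, 2.44]
force: [-0.6, 0.7, -0.0]
width: 85.4
gripper_force: 0.0
```

```bash
cat >> h.py <<'E'
yl=-.598
def toolR(th): return np.array([[np.cos(th),np.sin(th),0],[np.sin(th),-np.cos(th),0],[0,0,-1.]])
Rl=toolR(yl+np.pi); lg=np.array([508.2,-278.5,3.])
E
python3 - <<'E'
from h import *
go(lg+[0,0,170],Rl);p,R,s=pose();print(s["qpos"].round(2))
E
```

```text
t 20.075 p [569.2  16.4 218.8] rot [-0.5 15.1 -5.9] now-axes [-126.9 -265.    80.3] new-axes [-115.6 -278.1   45.8]
[-0.19  0.41 -0.04  1.93  0.36  0.67  0.38]
```

Request:
carry_out(deltas=[-0.2,5,-2,0,0,0,-1,-0.2,5,-2,0,0,0,-1,-0.1,5.1,-1.9,0,0,0,-1,0,0,0,-0.0145,-0.0348,0.005,-1,0,0,0,-0.0145,-0.0348,0.005,-1,0,0,0,-0.0145,-0.0348,0.005,-1,0,0,0,-0.0145,-0.0348,0.005,-1,0,0,0,-0.0145,-0.0348,0.005,-1,0,0,0,-0.0145,-0.0348,0.005,-1,0,0,0,-0.0145,-0.0348,0.005,-1,0,0,0,-0.0145,-0.0348,0.005,-1,0,0,0,0,0,0,-1])

```text
clock: 21.58
eef_pos: [504.8, -283.7, 175.5]
tool_rot: [-3.135, -0.005, 2.537]
force: [0.2, -0.1, -0.1]
width: 84.9
gripper_force: 0.0
```

```bash
python3 - <<'E'
from h import *
p,R,s=pose();print(s["qpos"].round(2));
c=ctrl.calibration("wrist");w=ctrl.get_image("wrist")[:,:,::-1];T=ctrl.calibration("top");t=ctrl.get_image("top")[:,:,::-1]
# hallmark in top view: brass colour near the predicted spot
q=proj(T,pad+[0,0,72])[0];o=np.int32(q)-15;h=cv2.cvtColor(np.ascontiguousarray(t[o[1]:o[1]+30,o[0]:o[0]+30]),cv2.COLOR_BGR2HSV)
m=(h[...,1]>110)&(h[...,0]>8)&(h[...,0]<28);y,x=np.nonzero(m);ce=np.array([x.mean(),y.mean()])+o
print("hallmark",m.sum(),x.std(),y.std(),ray(T,ce,86))
# loupe in wrist view: dark handle
lp=lambda X:np.array(X)@Ro.from_euler('z',yl).as_matrix().T+[495.8,-270.1,0]
print("pred px lens,tail,front",proj(c,lp([[80,0,7],[-51,0,14],[44,0,14]])).round(1).tolist())
cv2.imwrite("pics/w5.png",w)
go(lg,Rl)
E
```

```text
[ 0.58  0.57 -0.18  1.74  0.14  0.85  1.3 ]
hallmark 65 4.348052682543936 4.352622823515379 [600.48943977 -11.77627434  86.        ]
pred px lens,tail,front [[327.7, 230.2], [327.7, 102.9], [327.7, 200.0]]
t 21.675 p [ 506.8 -279.3  176.2] rot [-0.2 -0.3 -0. ] now-axes [ -1.5   2.  173.1] new-axes [ -0.7   1.4 173.2]
```

View pics/w5.png

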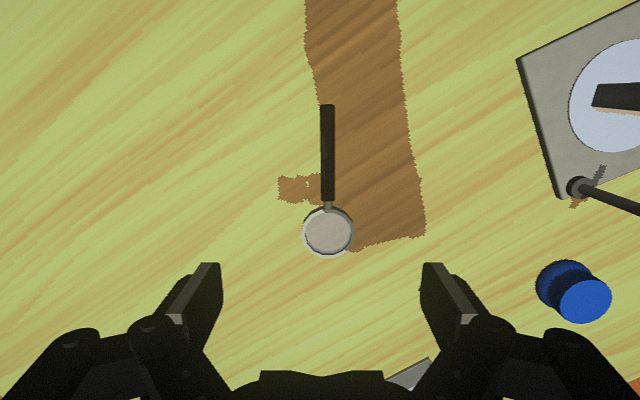

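The wrist view agrees with the loupe model (lens at (328,231), tail at (327,104)). Descending.

Request:
carry_out(deltas=[-0.2,-0.3,0,-0.0007,0.0014,0.02,-1,0,0,0,0,0,0.025,-1,0,0,0,0,0,0.025,-1,0,0,0,0,0,0.025,-1,0,0,0,0,0,0.025,-1,0,0,0,0,0,0.02,-1,0,0,0,0,0,0.015,-1,0,0,0,0,0,0.01,-1,0,0,0,0,0,0.004,-1,0,0,0,0,0,0,-1])

```text
clock: 22.92
eef_pos: [509.1, -279.1, 8.1]
tool_rot: [3.142, 0.002, 2.544]
force: [-0.5, 0.1, -0.4]
width: 85.3
gripper_force: 0.0
```

```bash
python3 - <<'E'
from h import *
go(lg,Rl)
E
```

```text
t 22.925 p [ 509.1 -279.1    8.1] rot [0.  0.1 0. ] now-axes [ 1.1 -0.   5.1] new-axes [ 1.1 -0.   5.1]
```

Request:
carry_out(deltas=[0,0,0,0.001,0,0.004,-1,0,0,0,0,0,0,-0.5,0,0,0,0,0,0,0,0,0,0,0,0,0,0.3,0,0,0,0,0,0,0.5,0,0,0,0,0,0,1,0,0,0,0,0,0,1,0,0,0,0,0,0,1,0,0,0,0,0,0,1,0,0,0,0,0,0,1])

```text
clock: 24.18
eef_pos: [508.1, -278.5, 3.9]
tool_rot: [3.142, 0.002, 2.544]
force: [0.9, -0.6, -0.7]
width: 0.1
gripper_force: 0.0
```

```bash
python3 - <<'E'
from h import *
p,R,s=pose();print(s["width"],s["gripper_force"],p,s["force"],s["tool_rot"])
lens=np.array([561.9,-315.1,7.]);np.save("lrel.npy",R.T@(lens-p));print(R.T@(lens-p))
T=ctrl.calibration("top");t=ctrl.get_image("top")[:,:,::-1]
q=proj(T,pad+[0,0,72])[0];o=np.int32(q)-25;a=t[o[1]:o[1]+50,o[0]:o[0]+50].astype(int)
m=(a[...,2]-a[...,0]>45)&(a[...,2]-a[...,1]>15)
n,l,st,ce=cv2.connectedComponentsWithStats(m.astype(np.uint8));print([(st[k,4],(ce[k]+o).round(1),ray(T,ce[k]+o,86).round(1)) for k in range(1,n)],"pred",q)
E
```

```text
0.05592799672944837 0.0 [ 508.13270193 -278.54485481    3.92946411] [ 0.94582155 -0.57018675 -0.66109819] [3.14157484e+00 2.17373605e-03 2.54361527e+00]
[-6.50234239e+01  5.75848754e-02 -2.92919813e+00]
[(np.int32(6), array([322.7, 167.5]), array([651. , -60.2,  86. ])), (np.int32(1), array([303., 200.]), array([583.9, -19.9,  86. ]))] pred [299.89274023 190.34604777]
```

The fingers shut on nothing. I'll open, lift, and find the loupe again numerically.

Request:
carry_out(deltas=[0,0,0,0,0,0,-1,0,0,0,0,0,0,-1,0,0,0,0,0,0,-1,0,0,0,0,0,0,-1,0,0,0,0,0,0,-1,0,0,0,0,0,-0.02,-1,0,0,0,0,0,-0.04,-1,0,0,0,0,0,-0.05,-1,0,0,0,0,0,-0.04,-1,0,0,0,0,0,-0.022,-1,0,0,0,0,0,0,-1])

```text
clock: 25.6
eef_pos: [509.0, -278.9, 177.7]
tool_rot: [3.141, 0.006, 2.543]
force: [0.5, 1.0, -0.0]
width: 85.5
gripper_force: 0.0
```

```bash
python3 - <<'E'
from h import *
p,R,s=pose();print(p,s["width"])
c=ctrl.calibration("wrist");w=np.ascontiguousarray(ctrl.get_image("wrist")[:,:,::-1])
cv2.imwrite("pics/w6.png",w)
a=w.astype(int); old=cv2.imread("pics/w5.png").astype(int)
for n,im in(("old",old),("new",a)):
    m=(im.max(2)<55).astype(np.uint8); k,l,st,ce=cv2.connectedComponentsWithStats(m)
    for i in range(1,k):
        if st[i,4]>300: print(n,st[i].tolist(),ce[i].round(1),ray(c,ce[i],10).round(1))
lp=lambda X:np.array(X)@Ro.from_euler('z',yl).as_matrix().T+[495.8,-270.1,0]
print("pred lens,tail,front,handle centre",proj(c,lp([[80,0,7],[-51,0,14],[44,0,14],[-3.5,0,14]])).round(1).tolist())
E
```

```text
[ 508.97195852 -278.9381499   177.73413987] 85.52663062648249
old [516, 52, 45, 147, 575] [537.3 126.3] [592.4 -81.4  10. ]
old [592, 83, 48, 28, 1132] [617.8  96. ] [608.8  -7.3  10. ]
old [320, 104, 14, 97, 1211] [327.1 152. ] [ 498.5 -263.6   10. ]
old [578, 184, 62, 32, 701] [609.7 198.9] [704.  -48.9  10. ]
old [1, 263, 639, 137, 35210] [321.4 360. ] [ 707.1 -412.5   10. ]
old [546, 271, 54, 43, 734] [565.  285.4] [ 775.6 -126.3   10. ]
new [508, 46, 43, 151, 529] [528.2 123.2] [584.7 -87.4  10. ]
new [582, 82, 58, 29, 1407] [613.4  95.2] [605.8 -10.5  10. ]
new [313, 102, 14, 96, 1140] [320.1 149.4] [ 492.5 -267.9   10. ]
new [568, 183, 72, 37, 805] [605.8 200.1] [703.  -52.7  10. ]
new [1, 263, 639, 137, 35195] [321.5 360. ] [ 707.2 -412.5   10. ]
new [536, 268, 53, 43, 685] [554.3 282.2] [ 764.8 -134.7   10. ]
pred lens,tail,front,handle centre [[320.3, 226.8], [320.1, 100.1], [320.2, 196.9], [320.2, 150.6]]
```

The loupe is exactly where the model puts it (handle column 320.1 against 320.2 predicted), so the tips probably rode over it. I'll descend lower and close stepwise while watching the width.

Request:
carry_out(deltas=[0,0,0,0,0,0.02,-0.5,0,0,0,0,0,0.03,-0.5,0,0,0,0,0,0.03,-0.4,0,0,0,0,0,0.03,-0.3,0,0,0,0,0,0.025,-0.2,0,0,0,0,0,0.02,-0.1,0,0,0,0,0,0.01,0,0,0,0,0,0,0,0,0,0,0,0,0,0,0])

```text
clock: 26.78
eef_pos: [508.4, -278.7, 11.4]
tool_rot: [3.141, 0.003, 2.544]
force: [0.2, -0.5, 0.7]
width: 42.4
gripper_force: 0.0
```

```bash
python3 - <<'E'
from h import *
p,R,s=pose();print(p,s["width"],s["force"].round(1))
c=ctrl.calibration("wrist");w=np.ascontiguousarray(ctrl.get_image("wrist")[:,:,::-1]);cv2.imwrite("pics/w7.png",w)
lp=lambda X:np.array(X)@Ro.from_euler('z',yl).as_matrix().T+[495.8,-270.1,0]
print("pred lens,tail,front",proj(c,lp([[80,0,7],[-51,0,14],[44,0,14],[15,0,14]])).round(1).tolist(),"tcp",proj(c,p),"tips", proj(c,p+R@np.array([[0,20,0],[0,-20,0],[0,20,-19],[0,-20,-19]]).T.T[0]))
g=cv2.resize(w.max(2),(80,50),interpolation=cv2.INTER_AREA)
print("\n".join("".join(" .:-=+*#%@"[::-1][min(9,v//22)] for v in r[10:70]) for r in g))
E
```

```text
[ 508.42961039 -278.67530195   11.36253717] 42.42436906238298 [ 0.2 -0.5  0.7]
pred lens,tail,front [[319.9, 332.9], [319.6, 113.5], [319.8, 287.9], [319.8, 240.6]] tcp [[319.83659328 238.99074124]] tips [[356.75633285 238.990721  ]]
                         ::::::::...::::::::::::::-:        
                         ..:::::..::::::::::::::::::        
                         .::::...::::::.::::::::::::        
                         .:::...::::...:::::::::::::        
                         .::...::::..:::::::::::::::        
                         ....:::::..::::::::::.:::::        
                          ..::::...:::::::::::.:::::        
                          .::::...:..:::::::::.::::.        
                          ::::..::.:::::::::::.::::.        
                         .::...:..:::::::::::::::::.        
                          ...:...:::::.:::::::::.           
                         ...:...::::..:::::::::             
                         .....:...:..:.::::::::             
                         ....:.......::::::::::             
            
[... 1483 characters left out ...]
:=*+:*%%%%%%#=:-#%#=         
        =%##%##%%%%%%%%*.- ..  ..:+==%%%%%%%%%#%%%%*.       
       *%%%%%%%%%%%%%%%=. .. .....-=-%%%%%%%%%%%%%%%#:      
     .#%%%%%%%%%%%%%%%%: ..........=:#%%%%%%%%%%%%%%%%=     
    -%%%%%%%%###%%%%%%%  :........:= +%%%%%%%%%%%%%%%%%*    
   +%%%%%%%%###%%%%%%%=  -........-- .%%%%%%%%%%%%%%%%%%#.  
 .*%%%%%%%%%%%%%%%%%%%+  -:......:+. :%%%%%@%%%%%%%%%%%%%%: 
:#%%%%%%%*%%%%%%%%%%%%*   =-::::-=   -%%%%%@%%%%%%%*%%%%%%%=
%%%%%%%%-#%%%%#=%%%%%%%***++*==+++***#%%%%%%+*%%%%%=#@@@@%@@
%%%%%%%#%@%%%%- %%@%%%%%%%%%%%%%%%%%%%%%%%%@- %%%%@@*@@@@@@@
%%%%%%%@@@@@%+  %@@%%%%%%%%%%%%%%%%%%%%%%%%%- .%@@@@@@@@@@@@
%%%%@@@@@@@%*   %@@@@@@%%%%%%%%%%%%%%%%@@@%%-  -@@@@@@@@@@@@
```

Fingers straddle the handle as intended. Going down the last 10 mm, then closing in steps.

Request:
carry_out(deltas=[0,0,0,0,0,0.006,0,0,0,0,0,0,0.004,0,0,0,0,0,0,0,0.2,0,0,0,0,0,0,0.3,0,0,0,0,0,0,0.3])

```text
clock: 27.45
eef_pos: [508.2, -278.6, 1.0]
tool_rot: [3.142, 0.002, 2.544]
force: [0.7, -0.6, 0.1]
width: 30.1
gripper_force: 0.0
```

Request:
carry_out(deltas=[0,0,0,0,0,0,0.5,0,0,0,0,0,0,0.6,0,0,0,0,0,0,0.6])

```text
clock: 27.82
eef_pos: [508.2, -278.5, 1.0]
tool_rot: [3.142, 0.002, 2.544]
force: [-0.4, -0.5, 0.3]
width: 17.0
gripper_force: 0.0
```

Request:
carry_out(deltas=[0,0,0,0,0,0,0.7,0,0,0,0,0,0,0.7,0,0,0,0,0,0,0.7])

```text
clock: 28.2
eef_pos: [508.1, -278.5, 0.9]
tool_rot: [3.142, 0.002, 2.544]
force: [-0.3, 0.8, -0.1]
width: 12.5
gripper_force: 0.0
```

Request:
carry_out(deltas=[0,0,0,0,0,0,0.8,0,0,0,0,0,0,0.8])

```text
clock: 28.45
eef_pos: [508.1, -278.6, 0.9]
tool_rot: [-3.142, 0.002, 2.544]
force: [0.0, 0.3, -0.0]
width: 8.3
gripper_force: 0.0
```

```bash
python3 - <<'E'
from h import *
p,R,s=pose();print(p,s["width"],s["force"].round(1),s["gripper_force"])
c=ctrl.calibration("wrist");w=np.ascontiguousarray(ctrl.get_image("wrist")[:,:,::-1]);cv2.imwrite("pics/w8.png",w)
lp=lambda X:np.array(X)@Ro.from_euler('z',yl).as_matrix().T+[495.8,-270.1,0]
print("pred lens,tail,front",proj(c,lp([[80,0,7],[-51,0,14],[44,0,14],[15,0,14],[15,7,7],[15,-7,7]])).round(1).tolist(),"tcp",proj(c,p))
g=w.max(2)[80:400:4,240:400:2]
print("\n".join("".join(" .:-=+*#%@"[::-1][min(9,v//22)] for v in r) for r in g))
E
```

```text
[ 508.12397261 -278.5530214     0.93091081] 8.262325927016494 [ 0.   0.3 -0. ] 0.0
pred lens,tail,front [[320.0, 345.6], [319.7, 115.8], [319.9, 299.3], [319.9, 249.9], [333.2, 243.9], [306.6, 243.9]] tcp [[319.85375793 239.01057619]]
                       ..:::....:......:.:::::.......:..::::::::::::::.::::.::..
                      .:.....::::.:...:::.:.......::.::::::::::::::.::.:::...::.
                     ....:.:......:::::::......:...:::.:::::::.:.:::::...:.:::.:
                      ..:.......::.:..::....:.:.:::::::::::...:::::.:.::..:..:::
                     ......::::.:..:.......::.::::...::::..::.:..:......::::...:
                    :...::.::.:..........:.::::...........::...:::.:..:::::..:::
                     :..::::........:..:::::........:.:::.:::....::..:::.:...::.
                    ::::..........:.::::::.......:..::.::..:.::..::::::::::..:::
                   ::.:........::::.:::..........:::::......:.:::.::.::...::::::
                    ...........::...... ......:.:.:::..:::::.:::....::::::::::::
                   :......:.:::.+#%##%###%%####.:..:..:
[... 4914 characters left out ...]
%%@%..................%@@%%@@%@%@@%%@%@@@@@@@@@@@@@@
@@@@@@@@%@@@@@@@@@@@%@@%@%@%%@@#..................*@%%%@@@@%%@@@@@@@%@@@@@@@@@@@
@@@%@@@@%@@@%@@%@@%@@@@@@@@@@%@*.................:=@%%@%@@@@@@@@@@%@@@@@@@@@@@%@
@@@@@@@@@%@@@@@@@@@%@@@%%@@%%@@%@@@@@@@#**#%@@%@%%@@@%%@%@@@%@@@@%@@@@@@@@@@@@@@
@@@@@@@@@@%%%@@@%@@@@@@%@@@@@@@@%@@@%@@@%%@@%@@@%%%@%%%@@@@@@@%@@@@@%%%%@@@@@%@@
@@@@@@@@@%%%%%%@@@@@@@@%@@%%@@%@%@@%@@@@@@@@%@@%@@@@@@@@@%@@@@@@@@@@%%%%@@@@@@@@
@@@@@@@@@@@%@@@@@@@@@@%@@@@@@%@@@@%@@%%%@@%%@@%@@%@@%@@@@@@@@@@@@@@@@@@@@@@@@@@@
@@@@@@@@@%@@@@@@@@@@@@@@@@@@@@@%@@@%@@@@@@@@%@@@@@%@%@@@@@@@@@@@@@@@@@@@@@@@@@@@
@@@@@@@@@@@@@@@@@@@@@@@@@@@@@@@@@@@%@@@@@@@%@@@@@@@@@@%@@@%@@%@@@@@@@@@@@@@@@@@@
```

Visually the pads sit flush on the handle sides although the reported width says otherwise. Test: close fully and lift a little.

Request:
carry_out(deltas=[0,0,0,0,0,0,1,0,0,0,0,0,0,1,0,0,0,0,0,0,1,0,0,0,0,0,-0.004,1,0,0,0,0,0,-0.008,1,0,0,0,0,0,-0.01,1,0,0,0,0,0,-0.008,1,0,0,0,0,0,0,1])

```text
clock: 29.5
eef_pos: [508.7, -278.9, 32.0]
tool_rot: [3.141, 0.004, 2.543]
force: [-0.2, -0.5, 0.7]
width: 0.2
gripper_force: 0.0
```

```bash
python3 - <<'E'
from h import *
p,R,s=pose();print(p,s["width"],s["force"].round(1),s["torque"].round(2),s["gripper_force"])
c=ctrl.calibration("wrist");w=np.ascontiguousarray(ctrl.get_image("wrist")[:,:,::-1]);cv2.imwrite("pics/w9.png",w)
lp=lambda X:np.array(X)@Ro.from_euler('z',yl).as_matrix().T+[495.8,-270.1,0]
print("pred if left: lens,tail,front,edges at tail",proj(c,lp([[80,0,7],[-51,0,14],[44,0,14],[-40,7,14],[-40,-7,14]])).round(1).tolist())
d=w.max(2)<75; col=d[:,316:324].mean(1)
print("dark start row",np.nonzero(col>.8)[0][:3], [ (r,np.nonzero(d[r,250:390])[0][[0,-1]]+250) for r in(135,150,170,200,220,235)  if d[r,250:390].any()])
g=w.max(2)[220:400:4,240:400:2]
print("\n".join("".join(" .:-=+*#%@"[::-1][min(9,v//22)] for v in r) for r in g))
E
```

```text
[ 508.72244176 -278.86440284   31.96325218] 0.15201053156647082 [-0.2 -0.5  0.7] [ 0.03 -0.01  0.03] 0.0
pred if left: lens,tail,front,edges at tail [[320.0, 311.5], [319.8, 110.1], [319.9, 268.9], [332.7, 131.1], [306.9, 131.1]]
dark start row [112 113 114] [(135, array([306, 330])), (150, array([307, 331])), (170, array([307, 330])), (200, array([308, 330])), (220, array([308, 330])), (235, array([308, 330]))]
    .:::::::::::::::::::::::::::::%#%%#%%####%:::::::::--::::.::::::::::::::::::
    .::::::::::::.::::::::::::::::%%#%%%%#%%#%:::::::-:::::.::::::::::::::::::::
    ::::::::::::::::::::::::::::::%%#%#%%##%%%::::-:::::.:::::::::::::::::::::::
    ::::::.:.:::.:::::::::::::::::%#####%%%%%%:-:::::::::::::::::::::::::::::---
    :::::::::.::::::::::::::::::::*%%#%%%#%%%%::::::::::::::::::::::::::::------
     :::::::::::::::::::::::::::::#%#%%%%%%%%%.::::::::::::::::::::::----------:
     :.:::::::::::::::::::::::::::#%%#%%%%%%%%.::::::::::::::::::::---------::::
     ::::::::::::::::::::::::::::-#%#%%%%%%##%++-::::::::::::::----------:::::::
      .. ::::    .          .::-:+**
[... 2260 characters left out ...]
@@@@@@@@@@ ...  %@@@@@@@@@@@@@@@@@@@@@@@%@@@@@@@%@%%
%%%%@@%@@@@@@@@@@@@@@%@@@@@@@@@@%@@@@=     .:@@@@@@@@@@@@@@@@@@@@@@@@@@@@@@@@@@%
%%%@@@@@@@@@@@@@@@@@@@@@@@@@@@@%%@@@@-......:@@@@@@@@@@@@@@@@%@@@@@@@@@@@@@@@@@%
@@@@@@@@@@@@@@@@@@@@@@@@@@@@@@@@@@@@@@@#+++@@@@@@@@@@@@@@@@@@@@@@@@@@@@@@@@@@@%@
@@@%@@@@@@@@@@%%%@@@@@@@@@@@@@@@@@@@@@@@@@@@@@@@@@@@@@@@@@@@@@@@@@%%%@@@@@@@@@@@
@@@@@@@@@@@@%%%%%@@@@@@@@@@@@@@@@@@@@@@@@@@@@@@@@@@@@@@@@@@@@@@@@@%@%@@@@@@@@@@@
@@@@@@@@@@@@@@@@@@@@@@@@@@@@@@@@@@@@@@@@@@@@@@@@@@@@@@@@@@@@@@@@@@@%@@@@@@@@@@@@
@@@@@@@@@@@@@@@@@@@@@@@@@@@@@@@@@@@@@@@@@@@@@@@@@@@@@@@@@@@@@@@@@@@@@@@@@@@@@@@@
@@@@@@@@@@@@@@@@@@@@@@@@@@@@@%@@@@@@@@@@@@@@@@@@@@@@@@@@@@@@@@@@@@@@@@@@@@@@@@@@
```

```bash
python3 - <<'E'
from h import *
p,R,s=pose();c=ctrl.calibration("wrist")
for x in(11,0,-11): print(x,[(d,proj(c,p+R@np.array([x,4,-d]))[0].round(0).tolist()) for d in(0,10,18.7,30,40)])
C=-c["R"].T@c["t"]; print("cam in tool",(R.T@(C-p)).round(1),"axis",(R.T@c["R"][2]).round(3))
E
```

```text
11 [(0, [327.0, 220.0]), (10, [328.0, 227.0]), (18.7, [328.0, 234.0]), (30, [329.0, 244.0]), (40, [329.0, 254.0])]
0 [(0, [327.0, 239.0]), (10, [328.0, 247.0]), (18.7, [328.0, 255.0]), (30, [328.0, 266.0]), (40, [329.0, 277.0])]
-11 [(0, [327.0, 257.0]), (10, [327.0, 266.0]), (18.7, [328.0, 275.0]), (30, [328.0, 287.0]), (40, [329.0, 299.0])]
cam in tool [  77.     0.6 -170.4] axis [-0.305  0.     0.952]
```

The fingers shut with TCP z = 1 and didn't touch a 14 mm handle. The pad ends also show at row 250, while the TCP projects to row 239. So the tips stand well behind the stated TCP, and I'll go lower under force guard.

Request:
carry_out(deltas=[0,0,0,0,0,0,0.3,0,0,0,0,0,0,0.3,0,0,0,0,0,0,0.3,0,0,0,0,0,0.01,0.3,0,0,0,0,0,0.01,0.3,0,0,0,0,0,0.01,0.3,0,0,0,0,0,0.006,0.3,0,0,0,0,0,0,0.3])

```text
clock: 30.55
eef_pos: [507.7, -278.3, -5.8]
tool_rot: [-3.141, 0.001, 2.544]
force: [-0.1, 0.0, 1.3]
width: 29.8
gripper_force: 0.0
```

Request:
carry_out(deltas=[0,0,0,0,0,0.0015,0.3,0,0,0,0,0,0.0015,0.3,0,0,0,0,0,0,0.3])

```text
clock: 30.92
eef_pos: [508.2, -278.6, -7.9]
tool_rot: [3.142, 0.002, 2.544]
force: [-1.1, -0.5, 0.4]
width: 30.0
gripper_force: 0.0
```

Request:
carry_out(deltas=[0,0,0,0,0,0.0015,0.3,0,0,0,0,0,0.0015,0.3,0,0,0,0,0,0,0.3])

```text
clock: 31.3
eef_pos: [508.1, -278.5, -11.2]
tool_rot: [-3.142, 0.002, 2.544]
force: [-0.7, 0.0, 0.5]
width: 29.7
gripper_force: 0.0
```

Request:
carry_out(deltas=[0,0,0,0,0,0.002,0.3,0,0,0,0,0,0.002,0.3,0,0,0,0,0,0,0.3])

```text
clock: 31.68
eef_pos: [508.0, -278.5, -15.3]
tool_rot: [-3.142, 0.002, 2.544]
force: [-0.2, 0.9, -0.4]
width: 30.1
gripper_force: 0.0
```

Request:
carry_out(deltas=[0,0,0,0,0,0.0015,0.3,0,0,0,0,0,0.0015,0.3,0,0,0,0,0,0,0.3])

```text
clock: 32.05
eef_pos: [508.1, -278.5, -18.2]
tool_rot: [-3.142, 0.002, 2.544]
force: [-0.4, 0.1, -0.2]
width: 29.8
gripper_force: 0.0
```

Request:
carry_out(deltas=[0,0,0,0,0,0,0.6,0,0,0,0,0,0,0.8,0,0,0,0,0,0,0.8])

```text
clock: 32.42
eef_pos: [508.2, -278.6, -17.8]
tool_rot: [-3.142, 0.002, 2.544]
force: [-1.0, 0.4, 3.0]
width: 11.7
gripper_force: 58.8
```

Contact now (58.8 N), but possibly only shallow. I'll reopen and go a little lower under guard.

Request:
carry_out(deltas=[0,0,0,0,0,0,0.4,0,0,0,0,0,0,0.4,0,0,0,0,0,0.002,0.4,0,0,0,0,0,0.002,0.4,0,0,0,0,0,0,0.4])

```text
clock: 33.05
eef_pos: [508.0, -278.5, -22.4]
tool_rot: [-3.142, 0.002, 2.544]
force: [0.5, 0.7, 0.1]
width: 25.5
gripper_force: 0.0
```

Request:
carry_out(deltas=[0,0,0,0,0,0.0015,0.4,0,0,0,0,0,0.0015,0.4,0,0,0,0,0,0,0.4])

```text
clock: 33.42
eef_pos: [508.0, -278.5, -25.2]
tool_rot: [-3.142, 0.002, 2.544]
force: [0.6, 0.9, 0.1]
width: 25.8
gripper_force: 0.0
```

Request:
carry_out(deltas=[0,0,0,0,0,0,0.6,0,0,0,0,0,0,0.8,0,0,0,0,0,0,1,0,0,0,0,0,0,1,0,0,0,0,0,0,1])

```text
clock: 34.05
eef_pos: [508.3, -278.6, -24.8]
tool_rot: [3.142, 0.002, 2.544]
force: [-1.1, 0.3, 5.5]
width: 12.2
gripper_force: 60.7
```

```bash
python3 - <<'E'
from h import *
p,R,s=pose();print(s["width"],s["gripper_force"],p,s["force"].round(1),s["tool_rot"])
lens=np.array([561.9,-315.1,7.]);lr=R.T@(lens-p);np.save("lrel.npy",lr);print(lr)
T=ctrl.calibration("top");t=ctrl.get_image("top")[:,:,::-1];S=ctrl.calibration("side");sd=ctrl.get_image("side")[:,:,::-1]
for n,c,im in(("top",T,t),("side",S,sd)):
    q=proj(c,pad+[0,0,72])[0];o=np.int32(q)-12;h=cv2.cvtColor(np.ascontiguousarray(im[o[1]:o[1]+24,o[0]:o[0]+24]),cv2.COLOR_BGR2HSV).astype(int)
    m=(h[...,1]>120)&(h[...,0]<30)
    k,l,st,ce=cv2.connectedComponentsWithStats(m.astype(np.uint8));print(n,"pred",q.round(1),[(st[i,4],(ce[i]+o).round(1).tolist(),ray(c,ce[i]+o,86).round(1)) for i in range(1,k)])
cv2.imwrite("pics/t9.png",t);cv2.imwrite("pics/s9.png",sd)
E
```

```text
12.191371562125633 60.675387382507324 [ 508.29092982 -278.64374846  -24.8306909 ] [-1.1  0.3  5.5] [3.14156620e+00 2.45590800e-03 2.54361589e+00]
[-6.49084347e+01  5.09858572e-02 -3.16713761e+01]
top pred [299.9 190.3] [(np.int32(4), [288.5, 188.5], array([607.5,   9.8,  86. ])), (np.int32(49), [299.7, 190.3], array([603.7, -13.1,  86. ])), (np.int32(5), [293.4, 192.6], array([ 5.991e+02, -3.000e-01,  8.600e+01])), (np.int32(6), [302.2, 199.8], array([584.2, -18.2,  86. ]))]
side pred [324.8 201.7] [(np.int32(24), [325.0, 200.6], array([605.6, -11.3,  86. ]))]
```

The loupe is firmly held (60 N) and the hallmark is confirmed at (603.8,−13.1). Lifting.

Request:
carry_out(deltas=[0,0,0,0,0,-0.005,1,0,0,0,0,0,-0.01,1,0,0,0,0,0,-0.02,1,0,0,0,0,0,-0.025,1,0,0,0,0,0,-0.025,1,0,0,0,0,0,-0.025,1,0,0,0,0,0,-0.025,1,0,0,0,0,0,-0.025,1,0,0,0,0,0,-0.02,1,0,0,0,0,0,-0.01,1,0,0,0,0,0,0,1,0,0,0,0,0,0,1])

```text
clock: 35.65
eef_pos: [507.2, -278.1, 164.1]
tool_rot: [-3.141, 0.001, 2.544]
force: [-0.8, -0.3, -0.9]
width: 12.3
gripper_force: 60.1
```

```bash
cat >> h.py <<'E'
hm=np.array([603.9,-13.2,140.]); lr=np.load("lrel.npy")
E
python3 - <<'E'
from h import *
p,R,s=pose();print(s["width"],s["gripper_force"],s["tool_rot"],"lens",p+R@lr)
go(hm+[0,0,60]-Rl@lr,Rl)
E
```

```text
12.280190891580176 60.091538429260254 [-3.14136771e+00  5.06523941e-04  2.54362552e+00] lens [ 560.83870482 -314.53969059  195.82098344]
t 35.65 p [ 507.2 -278.1  164.1] rot [-0.  0.  0.] now-axes [134.1 273.3  -4.3] new-axes [134.1 273.3  -4.2]
```

Request:
carry_out(deltas=[0,0,0,0.004,0.0082,0,1,0,0,0,0.008,0.0164,-0.001,1,0,0,0,0.012,0.0246,-0.001,1,0,0,0,0.0148,0.03,-0.001,1,0,0,0,0.0161,0.0328,-0.001,1,0,0,0,0.0161,0.0328,0,1,0,0,0,0.0161,0.0328,0,1,0,0,0,0.0147,0.03,0,1,0,0,0,0.0134,0.0273,0,1,0,0,0,0.0094,0.0191,0,1,0,0,0,0.0067,0.0137,0,1,0,0,0,0.0027,0.0055,0,1])

```text
clock: 37.15
eef_pos: [550.7, 24.5, 168.6]
tool_rot: [3.141, 0.002, 2.546]
force: [0.4, 0.4, -0.8]
width: 12.1
gripper_force: 60.1
```

Request:
carry_out(deltas=[0,0,0,0,0,0,1,0,0,0,0,0,0,1])

```text
clock: 37.4
eef_pos: [550.7, 21.7, 168.6]
tool_rot: [-3.141, 0.002, 2.542]
force: [-0.6, 0.5, -1.3]
width: 12.5
gripper_force: 60.1
```

```bash
python3 - <<'E'
from h import *
p,R,s=pose();print(s["width"],s["gripper_force"],s["tool_rot"],"lens",p+R@lr)
go(hm-Rl@lr,Rl)
T=ctrl.calibration("top");t=np.ascontiguousarray(ctrl.get_image("top")[:,:,::-1]);S=ctrl.calibration("side");sd=np.ascontiguousarray(ctrl.get_image("side")[:,:,::-1])
L=p+R@lr
np.save("t10.npy",t);np.save("s10.npy",sd)
for n,c,im in(("top",T,t),("side",S,sd)):
    q=proj(c,L)[0];o=np.int32(q)-32;g=im[o[1]:o[1]+64,o[0]:o[0]+64].max(2)[::2]
    print(n,q.round(1),o);print("\n".join("".join(" .:-=+*#%@"[::-1][min(9,v//22)] for v in r) for r in g))
E
```

```text
12.53983310072303 60.09240388870239 [-3.14086318e+00  2.31534029e-03  2.54208528e+00] lens [604.29820493 -14.80486404 200.41588905]
t 37.4 p [550.7  21.7 168.6] rot [-0.   0.1 -0.1] now-axes [ 1.4  1.1 60.3] new-axes [ 1.3  1.  60.3]
top [300.4 183.1] [268 151]
-----------=**+++++@#+=++=++------------------------------------
-------==*==+++++=+*@*=====+*=----------------------------------
***#********=+======%%+=====+*=-------------------------------+#
+++++++++++*#*======*@+-=====++=----------------------------=+**
+++++======+*++====-=@#======+**+----------------------=+++++#**
============+++======*@+-=====+=*=++++==--==-----------++=+==+**
=========--==++=====-=@#=-====+++*==============+++==-=+++=----+
==----------=+++======#@+-=======*====================+*=----=#%
-------------=**=====-=@#======++++================+#*=----+#%%%
-------------=+*+======#@+-=======*-----=========++#**+--+#**#%%
--------------=**=====-=@*=-====++++-=++---=======*+======#%****
--------------=+*+====-=#@+-=======+:::--==--===============***#
---------------=**=====-=@#=-====++=+--:::-=--============
[... 2650 characters left out ...]
-------=++*******+++++*******+==------------------
------------------------==+++++*****++++==----------------------
----------------------------------------------------------------
----------------------------------------------------------------
----------------------------------------------------------------
----------------------------------------------------------------
----------------------------------------------------------------
----------------------------------------------------------------
----------------------------------------------------------------
----------------------------------------------------------------
-----------------=------------------------------------------====
```

Side view puts the lens at about (325.5,160) against a predicted (326.4,160). The grasp model holds and the loupe is level. Descending to focal height (~141).

Request:
carry_out(deltas=[0,0,0,0.001,0.001,0.004,1,0,0,0,0,0,0.008,1,0,0,0,0,0,0.01,1,0,0,0,0,0,0.01,1,0,0,0,0,0,0.01,1,0,0,0,0,0,0.008,1,0,0,0,0,0,0.006,1,0,0,0,0,0,0.0035,1,0,0,0,0,0,0,1,0,0,0,0,0,0,1,0,0,0,0,0,0,1,0,0,0,0,0,0,1])

```text
clock: 39.0
eef_pos: [550.8, 24.2, 109.3]
tool_rot: [3.141, 0.002, 2.544]
force: [1.0, 0.6, -0.9]
width: 12.2
gripper_force: 60.1
```

```bash
python3 - <<'E'
from h import *
p,R,s=pose();L=p+R@lr;print(s["gripper_force"],s["tool_rot"],"lens",L,s["qd"].round(3).tolist())
T=ctrl.calibration("top");S=ctrl.calibration("side");sd=np.ascontiguousarray(ctrl.get_image("side")[:,:,::-1])
q=proj(S,L)[0];o=np.int32(q)-32;g=sd[o[1]:o[1]+64,o[0]:o[0]+80].max(2)[::2]
print(q,o);print("\n".join("".join(" .:-=+*#%@"[::-1][min(9,v//22)] for v in r) for r in g))
a=sd.astype(int)[175:200,340:380];m=(a[...,2]>a[...,1]*1.6)&(a[...,2]>80);y,x=np.nonzero(m);print("red now",x.mean()+340,y.mean()+175,m.sum())
# pointer: joint fit of height with known geometry (stand yaw free), red centre 68 mm out, both cameras
f=lambda v:np.r_[proj(S,[*(pad[:2]+68*np.array([np.cos(v[0]),np.sin(v[0])])),v[1]])[0]-[359.67,189.07],proj(T,[*(pad[:2]+68*np.array([np.cos(v[0]),np.sin(v[0])])),v[1]])[0]-[326.25,165.09]]
r=least_squares(f,[-.89,140]);print(r.x,r.fun)
E
```

```text
60.091538429260254 [3.14138014e+00 2.42798883e-03 2.54356403e+00] lens [604.45072406 -12.25758026 141.16358978] [-0.0, 0.002, -0.001, 0.001, -0.001, 0.001, 0.002]
[325.20020631 181.8452084 ] [293 149]
%%%%%#*=---------------------------------==+++++++====++++++=-------------------
%%%%%#*=---------------------------------=++*++++++++++++**+==------------------
%%%%%#*=--------------------------------=++++++++++++++****++=------------------
%%%%#*+=--------------------------------=++++++++++++++++++++=------------------
%%%%#*=---------------------------------=++***+++++++++++**++=------------------
%%%%#*=---------------------------------=+*++***************+=------------------
%%%%#*=---------------------------------=+++++++++++++++++*+=-------------------
%%%%#*=----------------------------------=+++++++++++++++++==-------------------
###%#+=-----------------------------------==++++++++++++++=---------------------
###*+=---------------------------------------====+++++===-----------------------
###+=-------------------------=====---------------------------------------------
###*=---
[... 1118 characters left out ...]
=+*###*
---=================+++++++++++++++++++==============---------------------=****=
=============+++++++*******++++++++++++===============-------------------=+***+=
========++++++*************+++++++++***+++==============-----------------=+***+=
==+++++++******************+++++++++******+==============----------------=****+=
+++*****************++++===+++++++++**++++================---------------=****=-
****************++====-------======+++==----================------------=+***+=-
*************++==--------==--------=+==---------=============-----------=+***+=-
red now 359.6666666666667 189.07407407407408 27
[ -0.86877539 141.52729831] [ 0.48338112  0.14617698  0.35991491 -0.31097655]
```

Lens is within about 1 mm of the hallmark sideways, at z 141.2 against the pointer's 141.5, and everything is still. Handing in.

```bash
python3 -c "
from cell import ctrl
print(ctrl.finish_job())"
```

```text
the job is handed in; nothing more can be done
None
```

Handed in at about 39 s, no verdict returned: the clock stands upright and released on the pad, and the loupe is held level over the hallmark, about 1 mm off sideways and at z 141 mm against a measured pointer height of about 141.5 mm.

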